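# Unlatch the weight case and put the largest weight on the balance

### The arm

A 7-joint arm with a two-finger parallel gripper is mounted at the origin on a cart in front of the work surface, level with it; the furniture and walls round the work are solid. World frame = base frame: x ahead of the robot, y to its left, z up, the work surface at z = 0. Lengths are in m, angles in rad, forces in N, time in s.
With the tool pointing down it reaches from about 0.4 to 0.875 m from the base axis. Payload 4.4 kg.
Tool frame: the origin (TCP) lies on the front face of the gripper's body, between the roots of the fingers; the fingertips stand 73 mm ahead of it and the grasp point (between the pads) lies 54 mm ahead of it (robot.pinch_z is the distance from the TCP to the grasp point, in m); z points along the fingers, y is the line along which they close (so a half turn about z gives the same grasp; the last joint's range is limited). The gripper opens to 85 mm and grips with 20 to 120 N. Pads are 22 mm wide; open, the fingers measure 114 mm over their backs; the gripper's body (76 mm by 85 mm) begins 54 mm behind the grasp point. The pads swing forward as they close: fully open they stand 13 mm farther back than shut.
Start: joints at [-1.412, 0.628, 0.038, 1.517, -0.027, 0.996, -0.02], TCP at [0.145, 0.634, 0.304] pointing down, gripper open.
Joint ranges: [-3.06, 3.06], [-0.37, 2.12], [-1.25, 1.32], [0.18, 2.47], [-1.1, 4.24], [0.23, 1.98], [-2.94, 2.94]. Speed limits (rad/s): [2.57, 2.57, 3.14, 3.14, 3.14, 3.14, 3.14].

### API

Orientations are given as a rotation vector (axis times angle).
In Python, from plant import state, eyes, robot gives the robot as it stands.
- The arm moves only by the tool play_rows, never from a script. Its argument "motion" is a list of rows, each an object with "linear": the shift along the tool's x, y, z in cm, a list of three; "dr": the turn, a rotation vector about the tool's x, y, z in rad, a list of three; "jaw": the opening, from 0 (shut) to 1 (fully open). A call has 1 to 12 rows; each row shifts and turns the commanded pose from where the row before left it, along the tool's axes as they then stand; what a row does not reach is not made up. A row lasts 1/12 s, in which the tool goes at most 41.7 mm and 7.16 degrees, less where a joint would pass 70% of its speed; a pose out of reach is approached as far as the arm can. A call is refused whole if a number of a shift passes 4.17 or a number of a turn 0.125, either way. A call with a gripper value outside its range is refused whole. The fingers move at their own pace and stop on an object; "grip_force" is the grip in N (left out, the last holds). Time passes only in rows, so rows that do not move let the fingers close. It gives the time, the measured TCP pose, the force, the opening and the grip force at its end, in the units of the state.
- state(): the state, without advancing time (a new reading comes with each control period).
- eyes.get_image(name): name is "scene" or "side" or "wrist"; returns (picture, depth): 384x512x3 uint8, blue, green, red; 384x512 float32, m along the optical axis (not along the pixel's ray), 0 where there is no reading.
- eyes.calibration(name): a dict with "fx", "fy", "cx", "cy" (pixels), "k1" (the pictures are not rectified: a ray, as slopes to the right and down, at radius r is drawn at 1 + k1 r^2 times it, then the intrinsics apply), "cam_to_world" (4x4, takes a point from camera to world coordinates). Camera axes: x right, y down, z forward; pixel columns grow to the right and rows downward; lengths in m; the calibration is good to about 2 mm. A picture is of the moment at which its call begins: read the wrist's pose just before it. calibration takes no time and is no camera call; for the wrist camera it gives the pose at the moment of the call.
- robot.hand_in(): hands the job in; it is judged then, once.
Trained networks look in the newest picture that a camera, given by its name, has taken for a name from the list of things; names that differ only in an ending like _2 or _b are one class to them, and where a whole thing is asked for, a point or a joint stands for the part that bears it (a point fixed in the world has none). Each returns a list of dicts, best first, with "score" (0 to 1); they miss things now and then, are a little off and sometimes report something else, mostly with a low value. They report only what shows in the picture. A call takes as long as a camera call.
- eyes.boxes_of(thing, camera): "position" ([column, row] in pixels, amid what is visible of it).
- eyes.masks_of(thing, camera): "mask" (384x512 bool, what is visible of it) and "position" ([column, row] in pixels, amid what is visible of it).
- eyes.mark_of(thing, camera): "position" ([column, row] in pixels: a listed point, or the origin of a listed thing).
The state is a dict: "time_s": time; "joint_pos": joint angles; "dq": joint speeds; "effort": joint torques, N m; "eef_pos": TCP position; "tcp_rot": TCP orientation; "ft_force": force on the tool from outside, world axes, zero at the start; "wrist_torque": the same for the moment, N m; "width": finger opening in m; "finger_force": force on a finger pad.
Only numpy, scipy, OpenCV 4.12 (cv2) and the standard library are available. Lean on these libraries where they do the work, as an engineer would, in place of code of your own. Each camera call takes 0.05 s, during which the arm holds its last target. There are 200 camera calls.

### The job

Flip open the over-centre latch on the front of the grey weight case, then swing its lid up and leave it standing open. Take out the largest of the case's three weights and set it down upright on the middle of the round pan of the small balance standing free on the bench (not the one in the glass cabinet), without dropping it. Leave the other two weights in their nests and do not disturb the dropper bottle and the vial that stand nearby.

Things in the scene. Friction and masses are not known exactly. Their poses are not given: they have to be found in the camera images.
- case: Grey case fixed to the bench, 140 mm deep (x), 220 wide (y), box 60 high plus 30 mm lid (closed top at 90). Origin: centre of underside; x runs from the latched front to the hinged back, y left, z up. Walls 5 mm. Inside, a foam block (top at z = 36 mm) has three round nests, 34 mm across, 8 deep (floor z = 28), at x = -22, y = -56, 0, 56 mm, with a weight in each.
- latch_lever (a joint): Steel latch lever, rad. 0 = latched, upright before the lid's front wall; grows as its tip is pulled away from the lid (case's -x) and down; 2.2 = fully open. Sprung over centre: below 0.6 it snaps shut, beyond 0.6 it flips itself fully open. About 4 N at the tip (0.15 N m) starts it. Shut, its wire loop hooks under a keeper on the box and holds the lid.
- lever_tip (a point): Centre of the lever's rolled end: a bar 8 mm thick, 30 mm long along the case's y. Latched, it lies 26 mm above the lid's top, 10 mm in front of the lid's front wall, 45 mm left of the case's middle. The lever below it is a plate 3 mm thick, 22 mm wide; behind it, over the lid, is free space.
- lever_pivot (a point): Axis of the latch lever (along the case's y), on the lid's front wall, 46 mm from the lever tip.
- lid (a joint): Hinge of the lid, rad: 0 = shut, 1.65 = stop (standing open). The hinge is stiff: the lid stays where it is left and needs about 6 N upward at the knob. With the lid up, the opened lever sticks up beyond its front edge (about 50 mm); lift clear of it when passing over.
- lid_knob (a point): Point to grip on the black lifting knob (round, 22 mm in diameter, 33 mm high, on the lid's top): on its axis, 24 mm above the lid's top, 22 mm behind the lid's front edge, 50 mm right of the case's middle. z axis: the lid's outward normal; y axis: parallel to the hinge.
- lid_hinge (a point): Middle of the lid's hinge axis, which runs along the case's y at the back of the box, 60 mm above the bench.
- weight_200g: The largest weight: polished metal, round, 30 mm in diameter, 52 mm high, with a knob on top (for gripping count it as a plain 30 mm cylinder), about 0.2 kg. Origin: centre of its underside, z up. It stands in any one of the three nests.
- weight_100g: Middle weight, 24 mm in diameter, 42 mm high, in another nest. Origin: centre of its underside.
- weight_50g: Smallest weight, 18 mm in diameter, 34 mm high, in another nest. Origin: centre of its underside.
- balance: Compact white balance standing free on the bench (fixed to it), to the right of the grey case, 150 mm deep (x), 130 mm wide (y), body 27 mm high. Origin: centre of its underside.
- pan (a point): Centre of the top face of the balance's round steel pan, 90 mm in diameter, flat, 34 mm above the bench.
- dropper_bottle: Bystander: brown dropper bottle, 35 mm in diameter, 103 mm high, loose. Origin: centre of its underside.
- vial_1: Bystander: glass vial with black cap, 25 mm in diameter, 54 mm high, loose. Origin: centre of its underside.

How it is judged:
On the way, in this order (a step that is already met when the one before it is completed fails the run):
1. the latch lever is flipped open while the lid is still shut (value of joint latch_lever above 1.7 rad and value of joint lid below 0.1 rad), for 0.1 s.
2. the lid stands open, with the weight still in its nest (value of joint lid above 1.2 rad and horizontal distance between weight_200g and case below 0.075 m), for 0.2 s.
3. the largest weight stands on the pan (horizontal distance between weight_200g and pan below 0.022 m and z of weight_200g in the frame of pan below 0.005 m), for 0.2 s.
At the end, for the whole second after the job is handed in: The latch lever is open (beyond 1.7 rad), the lid stands open by more than 1.2 rad (about 70 degrees), the largest weight stands upright and at rest on the balance pan with its axis within 22 mm of the pan's centre, and the two smaller weights are still in their nests (moved less than 15 mm) (all of step 3 and value of joint latch_lever above 1.7 rad and value of joint lid above 1.2 rad and z of weight_200g in the frame of pan above -0.005 m and angle between weight_200g's own z axis and vertical below 0.1 rad and linear speed of weight_200g below 0.02 m/s and distance of each of weight_100g, weight_50g from where it was at the start of the episode below 0.015 m); the robot touches nothing.
It fails at once if the largest weight is dropped onto the balance (falls freely by more than about 12 mm) (horizontal distance between weight_200g and pan below 0.08 m and linear speed of weight_200g above 0.5 m/s and contact force between the fingers and weight_200g below 0.05 N).
It fails at once if one of the smaller weights is taken out or tipped over (distance of any of weight_100g, weight_50g from where it was at the start of the episode above 0.03 m).
It fails at once if the dropper bottle or the vial is pushed aside by more than 20 mm or knocked over (distance of any of dropper_bottle, vial_1 from where it was at the start of the episode above 0.02 m or angle between any of dropper_bottle, vial_1's own z axis and vertical above 0.4 rad).
It also fails if it takes over 56 s, if anything falls off the work surface, if the arm or the gripper's body presses on something with over 40 N, if the wrist force passes 120 N, or if a joint passes its speed limit or range.

## Working session

There is one attempt and no reset: what is moved stays moved. The work goes in short steps, Python scripts to look and compute and a tool call to move; the robot and the scene stay as the last step left them, time stands still between calls to the robot, and variables do not carry over. Pictures are saved under pics/ and viewed, at most 10 in all, crops included, and the job is handed in when it is done.

Besides the shell and the picture viewer there is one more tool, called after "Call:" as a command line: name --argument value ..., lists and objects as JSON in quotes. play_rows: Moves the arm, as the interface text tells. Its arguments: {"type":"object","properties":{"motion":{"type":"array","items":{"type":"object","properties":{"linear":{"type":"array","items":{"type":"number"}},"dr":{"type":"array","items":{"type":"number"}},"jaw":{"type":"number"}}}},"grip_force":{"type":"number"}},"required":["motion"]}

```bash
mkdir -p pics; ls
cat > h.py <<'E'
import numpy as np, cv2
from scipy.spatial.transform import Rotation as R
from plant import state, eyes, robot
def ray(c,uv):
    K=eyes.calibration(c); d=np.array([(uv[0]-K['cx'])/K['fx'],(uv[1]-K['cy'])/K['fy']]); s=d.copy()
    for _ in range(20): s=d/(1+K['k1']*(s@s))
    T=np.array(K['cam_to_world']); return T[:3,3],T[:3,:3]@np.array([s[0],s[1],1.])
def at_depth(c,uv,dep): o,d=ray(c,uv); return o+d*dep
def at_z(c,uv,z): o,d=ray(c,uv); return o+d*(z-o[2])/d[2]
def proj(c,p):
    K=eyes.calibration(c);T=np.linalg.inv(np.array(K['cam_to_world']));q=T[:3,:3]@p+T[:3,3];s=q[:2]/q[2];s=s*(1+K['k1']*(s@s));return s*[K['fx'],K['fy']]+[K['cx'],K['cy']]
E
python3 - <<'E'
from h import *
np.set_printoptions(precision=3,suppress=True)
s=state();print(s)
Z={'lever_tip':.116,'lever_pivot':.07,'lid_knob':.114,'lid_hinge':.06,'pan':.034,'balance':0,'case':0,'dropper_bottle':0,'vial_1':0}
for c in ['scene','side']:
    im,d=eyes.get_image(c);cv2.imwrite(f'pics/{c}0.png',im)
    for n,z in Z.items():
        for r in eyes.mark_of(n,c)[:2]:
            u=r['position'];print(c,n,round(r['score'],2),np.array(u),at_z(c,u,z))
E
```

```text
pics
{'time_s': 0.0, 'joint_pos': array([-1.412,  0.629,  0.038,  1.518, -0.027,  0.996, -0.02 ]), 'dq': array([-0.001, -0.   ,  0.   ,  0.002,  0.001,  0.002,  0.   ]), 'effort': array([ -0.001, -56.34 ,   1.226, -19.344,   0.011,   0.011,  -0.   ]), 'eef_pos': array([0.145, 0.633, 0.303]), 'tcp_rot': array([-0.352, -3.122,  0.003]), 'ft_force': array([ 0.612,  0.212, -0.505]), 'wrist_torque': array([ 0.026, -0.039, -0.027]), 'finger_force': 0.0, 'width': 0.08568596240610618}
scene lever_tip 0.73 [159.9 143.1] [0.442 0.271 0.116]
scene lever_tip 0.38 [212.2 141.5] [0.552 0.195 0.116]
scene lever_pivot 0.85 [159.8 160.7] [0.431 0.264 0.07 ]
scene lever_pivot 0.63 [333.2 282.2] [ 0.486 -0.291  0.07 ]
scene lid_knob 0.56 [196.2 151.8] [0.494 0.183 0.114]
scene lid_hinge 0.8 [211.5 142.2] [0.597 0.266 0.06 ]
scene pan 0.61 [333.1 282.7] [ 0.51  -0.275  0.034]
scene balance 0.91 [320.6 299.7] [ 0.482 -0.272  0.   ]
scene case 0.92 [191.8 172.3] [0.516 0.252 0.   ]
scene case 0.52 [320.4 297.8] [ 0.485 -0.269  0.   ]
scene dropper_bottle 0.61 [310.9 227.1] [ 0.618 -0.113  0.   ]
scene vial_1 0.55 [250.3 237.1] [ 0.483 -0.047  0.   ]
side lever_tip 0.67 [272.2 241. ] [0.439 0.263 0.116]
side lever_pivot 0.9 [272.3 259.3] [0.439 0.263 0.07 ]
side lid_knob 0.62 [251.5 219.4] [0.492 0.184 0.114]
side lid_hinge 0.72 [202.2 261.1] [0.586 0.273 0.06 ]
side pan 0.78 [263.5 165.9] [ 0.514 -0.268  0.034]
side balance 0.68 [269.2 177.8] [ 0.493 -0.251  0.   ]
side balance 0.66 [264.6 165.7] [ 0.518 -0.342  0.   ]
side case 0.62 [236.2 275.6] [0.521 0.241 0.   ]
side dropper_bottle 0.81 [223. 196.] [ 0.621 -0.115  0.   ]
side dropper_bottle 0.57 [269.7 243.1] [0.458 0.11  0.   ]
side vial_1 0.74 [268.9 206.7] [ 0.477 -0.066  0.   ]
```

View pics/scene0.png

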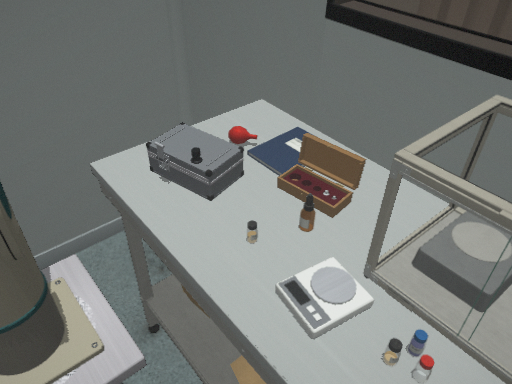

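View pics/side0.png

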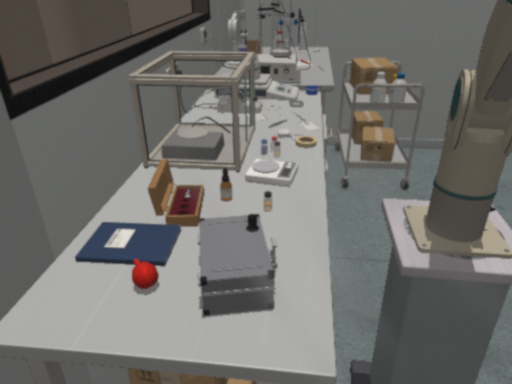

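The scene view shows the case (about 195,160) with its lever on the left front (160,145–175) and its knob at 196,155. The vial is at 252,231, the dropper at 308,215 and the pan at 333,284. The side view agrees. Next I'll fit the case yaw from depth.

```bash
cat >> h.py <<'E'
def cloud(c,d,mask=None):
    K=eyes.calibration(c);h,w=d.shape;vv,uu=np.mgrid[:h,:w];m=d>0
    if mask is not None:m&=mask
    D=np.array([(uu[m]-K['cx'])/K['fx'],(vv[m]-K['cy'])/K['fy']]);s=D.copy()
    for _ in range(15): s=D/(1+K['k1']*(s**2).sum(0))
    T=np.array(K['cam_to_world']);return ((T[:3,:3]@(np.vstack([s,np.ones(s.shape[1])])*d[m]))+T[:3,3:]).T
E
python3 - <<'E'
from h import *
np.set_printoptions(precision=4,suppress=True)
for c in ['scene','side']:
    im,d=eyes.get_image(c)
    P=cloud(c,d)
    near=(np.hypot(P[:,0]-.52,P[:,1]-.25)<.2)
    Q=P[near&(P[:,2]>.082)&(P[:,2]<.097)]
    r=cv2.minAreaRect(Q[:,:2].astype(np.float32)*1000);print(c,'lid',len(Q),np.median(Q[:,2]),r)
    # trim outliers via percentile in rotated frames: search angle minimizing robust extents
    best=min((np.ptp(np.percentile((Q[:,:2]@[np.cos(a),np.sin(a)]),[2,98]))*np.ptp(np.percentile((Q[:,:2]@[-np.sin(a),np.cos(a)]),[2,98])),a) for a in np.radians(np.arange(-30,45,.5)))
    a=best[1];print(np.degrees(a),[np.percentile(Q[:,:2]@v,[1,99]) for v in ([np.cos(a),np.sin(a)],[-np.sin(a),np.cos(a)])])
    H=P[near&(P[:,2]>.1)&(P[:,2]<.135)&(P[:,0]>.38)]
    k=H[np.hypot(H[:,0]-.493,H[:,1]-.184)<.04];t=H[np.hypot(H[:,0]-.44,H[:,1]-.267)<.04]
    for n,q in(('knob',k),('tip',t)):print(n,len(q),q.mean(0) if len(q) else '',q.max(0) if len(q) else'')
    Q=P[(np.hypot(P[:,0]-.51,P[:,1]+.27)<.07)&(P[:,2]>.03)&(P[:,2]<.045)];print('pan',len(Q),Q.mean(0),cv2.minEnclosingCircle(Q[:,:2].astype(np.float32)))
    B=P[(np.hypot(P[:,0]-.62,P[:,1]+.113)<.04)&(P[:,2]>.01)];print('bottle',B.mean(0))
    B=P[(np.hypot(P[:,0]-.48,P[:,1]+.057)<.04)&(P[:,2]>.01)];print('vial',B.mean(0))
    A=np.array([[p['position']] for p in eyes.mark_of('lid_knob',c)[:1]])
K={}
for n in ['lever_tip','lever_pivot','lid_knob','lid_hinge','pan','vial_1','dropper_bottle']:
    A=np.zeros((3,3));b=np.zeros(3)
    for c in ['scene','side']:
        o,dd=ray(c,eyes.mark_of(n,c)[0]['position']);dd/=np.linalg.norm(dd);M=np.eye(3)-np.outer(dd,dd);A+=M;b+=M@o
    print(n,np.linalg.solve(A,b))
print(np.array(eyes.calibration('wrist')['cam_to_world']))
E
```

```text
scene lid 2547 0.09224796142018199 ((517.9776000976562, 237.2903594970703), (153.40811157226562, 224.87901306152344), 14.883185386657715)
14.500000000000002 [array([0.4872, 0.6347]), array([-0.009 ,  0.2085])]
knob 97 [0.487  0.1756 0.1173] [0.4997 0.1917 0.1274]
tip 59 [0.4343 0.2616 0.1143] [0.4424 0.2785 0.1242]
pan 1683 [ 0.5004 -0.2745  0.035 ] ((0.5078317523002625, -0.2700144350528717), 0.06858424097299576)
bottle [ 0.5994 -0.1116  0.0536]
vial [ 0.4737 -0.0625  0.0381]
side lid 4244 0.08865853484900182 ((519.8451538085938, 241.6551513671875), (153.8162841796875, 224.77748107910156), 14.342586517333984)
13.5 [array([0.4943, 0.6363]), array([0.0068, 0.2228])]
knob 111 [0.4894 0.1862 0.1151] [0.4998 0.1936 0.123 ]
tip 51 [0.4353 0.2685 0.1147] [0.4426 0.2801 0.1209]
pan 243 [ 0.5064 -0.2731  0.0318] ((0.49559706449508667, -0.27354586124420166), 0.05743865668773651)
bottle [ 0.6058 -0.0947  0.0516]
vial [ 0.4777 -0.0491  0.0332]
lever_tip [0.4398 0.2698 0.1186]
lever_pivot [0.432  0.2584 0.0752]
lid_knob [0.4935 0.1845 0.1145]
lid_hinge [0.5892 0.2629 0.0566]
pan [ 0.5151 -0.2741  0.0334]
vial_1 [ 0.4785 -0.0553  0.0008]
dropper_bottle [ 0.6126 -0.1042  0.0004]
[[ 0.223   0.9334  0.2813  0.0728]
 [ 0.9748 -0.2138 -0.0634  0.6494]
 [ 0.001   0.2883 -0.9575  0.3742]
 [ 0.      0.      0.      1.    ]]
```

Call:
play_rows --motion '[{"dr": [0,0,-0.118],"jaw": 0},{"dr": [0,0,-0.118],"jaw": 0},{"dr": [0,0,-0.118],"jaw": 0},{"dr": [0,0,-0.118],"jaw": 0},{"linear": [-1.5,-3.6,0],"jaw": 0},{"linear": [-1.5,-3.6,0],"jaw": 0},{"linear": [-1.5,-3.6,0],"jaw": 0},{"linear": [-1.5,-3.6,0],"jaw": 0},{"linear": [-1.5,-3.6,0],"jaw": 0},{"linear": [-1.5,-3.6,0],"jaw": 0},{"linear": [-1.5,-3.6,0],"jaw": 0},{"linear": [-1.5,-3.6,0],"jaw": 0}]'

```text
validation failed for argument at $.mo...
```

Call:
play_rows --motion '[{"linear": [-1.5,-3.6,0],"jaw": 0},{"linear": [-1.5,-3.6,0],"jaw": 0},{"linear": [-1.5,-3.6,0],"jaw": 0},{"linear": [-1.5,-3.6,0],"jaw": 0},{"jaw": 0},{"jaw": 0}]'

```text
validation failed for argument at $.mo...
```

Run:
```python
from h import *
np.set_printoptions(precision=4,suppress=True)
s=state();print(s['time_s'],s['eef_pos'],R.from_rotvec(s['tcp_rot']).as_matrix())
c='wrist';im,d=eyes.get_image(c);cv2.imwrite('pics/w1.png',im)
for n,z in {'lever_tip':.116,'lid_knob':.114,'lever_pivot':.07,'lid_hinge':.06,'case':0}.items():
    for r in eyes.mark_of(n,c)[:1]:print(n,r['score'],np.array(r['position']),at_z(c,r['position'],z))
P=cloud(c,d);near=(np.hypot(P[:,0]-.52,P[:,1]-.25)<.2)
Q=P[near&(P[:,2]>.084)&(P[:,2]<.096)];print('lid',len(Q),np.median(Q[:,2]),cv2.minAreaRect(Q[:,:2].astype(np.float32)*1000))
for a,b in((.49,.183),(.436,.267)):
    q=P[(np.hypot(P[:,0]-a,P[:,1]-b)<.03)&(P[:,2]>.104)&(P[:,2]<.135)];print(len(q),q.min(0),q.max(0),q.mean(0))
```

```text
1.9 [0.1449 0.6337 0.3039] [[-0.9748  0.2229 -0.    ]
 [ 0.2229  0.9748  0.    ]
 [ 0.      0.     -1.    ]]
lid 0 nan ((0.0, 0.0), (0.0, 0.0), 0.0)
  return _methods._mean(a, axis=axis, dtype=dtype,
  ret = ret.dtype.type(ret / rcount)
Traceback (most recent call last):
ValueError: zero-size array to reduction operation minimum which has no identity
```

View pics/w1.png

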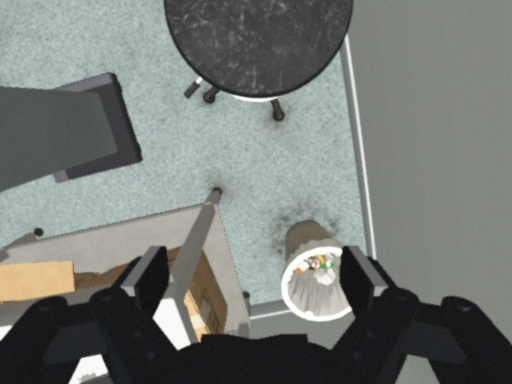

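The picture shows only floor, because both moves were refused. Every row probably needs all of its fields.

Call:
play_rows --motion '[{"linear": [0,0,0],"dr": [0,0,-0.118],"jaw": 0},{"linear": [0,0,0],"dr": [0,0,-0.118],"jaw": 0},{"linear": [0,0,0],"dr": [0,0,-0.118],"jaw": 0},{"linear": [0,0,0],"dr": [0,0,-0.118],"jaw": 0},{"linear": [-1.5,-3.6,0],"dr": [0,0,0],"jaw": 0},{"linear": [-1.5,-3.6,0],"dr": [0,0,0],"jaw": 0},{"linear": [-1.5,-3.6,0],"dr": [0,0,0],"jaw": 0},{"linear": [-1.5,-3.6,0],"dr": [0,0,0],"jaw": 0},{"linear": [-1.5,-3.6,0],"dr": [0,0,0],"jaw": 0},{"linear": [-1.5,-3.6,0],"dr": [0,0,0],"jaw": 0},{"linear": [-1.5,-3.6,0],"dr": [0,0,0],"jaw": 0},{"linear": [-1.5,-3.6,0],"dr": [0,0,0],"jaw": 0}]' --grip_force 30

```text
time_s: 3.2
eef_pos: [0.3326, 0.3822, 0.3042]
tcp_rot: [-0.387, 3.117, 0.001]
ft_force: [1.1, 0.0, 0.2]
width: 0.0004
finger_force: 0.0
```

Call:
play_rows --motion '[{"linear": [-1.5,-3.6,0],"dr": [0,0,0],"jaw": 0},{"linear": [-1.5,-3.6,0],"dr": [0,0,0],"jaw": 0},{"linear": [-1.5,-3.6,0],"dr": [0,0,0],"jaw": 0},{"linear": [-1.2,-2.5,0],"dr": [0,0,0],"jaw": 0},{"linear": [0,0,0],"dr": [0,0,0],"jaw": 0},{"linear": [0,0,0],"dr": [0,0,0],"jaw": 0}]'

```text
time_s: 3.7
eef_pos: [0.4207, 0.2673, 0.304]
tcp_rot: [-0.38, 3.118, -0.0]
ft_force: [-1.0, 0.8, 0.5]
width: -0.0
finger_force: 0.0
```

```bash
cat > look.py <<'E'
from h import *
np.set_printoptions(precision=4,suppress=True)
s=state();print(s['time_s'],s['eef_pos'],R.from_rotvec(s['tcp_rot']).as_matrix())
c='wrist';im,d=eyes.get_image(c);cv2.imwrite('pics/w2.png',im)
for n,z in {'lever_tip':.116,'lid_knob':.114,'lever_pivot':.07,'lid_hinge':.06,'case':0}.items():
    for r in eyes.mark_of(n,c)[:1]:print(n,r['score'],np.array(r['position']),at_z(c,r['position'],z))
P=cloud(c,d);near=(np.hypot(P[:,0]-.52,P[:,1]-.25)<.2)
Q=P[near&(P[:,2]>.084)&(P[:,2]<.096)];print('lid',len(Q),np.median(Q[:,2]),cv2.minAreaRect(Q[:,:2].astype(np.float32)*1000))
for a,b in((.49,.183),(.436,.267)):
    q=P[(np.hypot(P[:,0]-a,P[:,1]-b)<.03)&(P[:,2]>.104)&(P[:,2]<.135)];print(len(q),*( [q.min(0),q.max(0),q.mean(0)] if len(q) else []))
E
python3 look.py
```

```text
3.7 [0.4207 0.2673 0.304 ] [[-0.9707 -0.2404  0.0005]
 [-0.2404  0.9707 -0.    ]
 [-0.0005 -0.0002 -1.    ]]
lever_tip 0.73 [247.  208.4] [0.4362 0.2675 0.116 ]
lid_knob 0.56 [151.  236.7] [0.488  0.1845 0.114 ]
lever_pivot 0.7 [247.6 191. ] [0.4323 0.2668 0.07  ]
case 0.56 [215.2 234.9] [0.5245 0.2418 0.    ]
lid 12888 0.0901138803968875 ((516.1097412109375, 242.39633178710938), (152.39064025878906, 222.3415069580078), 15.44137954711914)
543 [0.4779 0.1724 0.1044] [0.4991 0.1936 0.1254] [0.4859 0.1842 0.1197]
303 [0.4261 0.251  0.104 ] [0.4406 0.2801 0.1216] [0.4327 0.2653 0.1178]
```

View pics/w2.png

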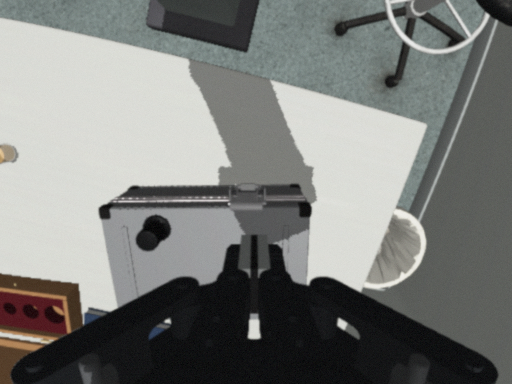

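Call:
play_rows --motion '[{"linear": [-2,-0.2,0],"dr": [0,0,0],"jaw": 0},{"linear": [-2,-0.2,0],"dr": [0,0,0],"jaw": 0},{"linear": [0,0,3.5],"dr": [0,0,0],"jaw": 0},{"linear": [0,0,3.5],"dr": [0,0,0],"jaw": 0},{"linear": [0,0,3.5],"dr": [0,0,0],"jaw": 0},{"linear": [0,0,2.6],"dr": [0,0,0],"jaw": 0},{"linear": [0,0,0],"dr": [0,0,0],"jaw": 0},{"linear": [0,0,0],"dr": [0,0,0],"jaw": 0}]'

```text
time_s: 4.67
eef_pos: [0.4583, 0.2751, 0.1721]
tcp_rot: [0.389, -3.115, 0.002]
ft_force: [0.4, 0.4, 1.6]
width: 0.0002
finger_force: 0.0
```

Call:
play_rows --motion '[{"linear": [1,0,0],"dr": [0,0,0],"jaw": 0},{"linear": [1,0,0],"dr": [0,0,0],"jaw": 0},{"linear": [1,0,0],"dr": [0,0,0],"jaw": 0},{"linear": [1,0,0],"dr": [0,0,0],"jaw": 0},{"linear": [1,0,0],"dr": [0,0,0],"jaw": 0},{"linear": [0.5,0,0],"dr": [0,0,0],"jaw": 0},{"linear": [0,0,0],"dr": [0,0,0],"jaw": 0},{"linear": [0,0,0],"dr": [0,0,0],"jaw": 0}]'

```text
time_s: 5.33
eef_pos: [0.4063, 0.2618, 0.1742]
tcp_rot: [-0.388, 3.116, 0.002]
ft_force: [0.1, -0.0, 0.3]
width: -0.0
finger_force: 0.0
```

Run:
```python
from h import *
s=state();print(s['time_s'],s['eef_pos'],s['ft_force'])
im,d=eyes.get_image('wrist')
for n in('lever_tip','lid_knob'):
  for r in eyes.mark_of(n,'wrist')[:1]:
    u=r['position'];print(n,r['score'],u,at_depth('wrist',u,d[int(u[1]),int(u[0])]))
i2,_=eyes.get_image('side');cv2.imwrite('pics/a.png',np.hstack([im[:, :],cv2.resize(i2[180:330,180:330],(384,384))])[:, 100:900])
```

```text
5.3333 [0.40629527 0.26183924 0.17418102] [ 0.05620166 -0.01209171  0.27888365]
lever_tip 0.98 [245.6, 213.0] [0.39304471 0.25305709 0.08391756]
```

View pics/a.png

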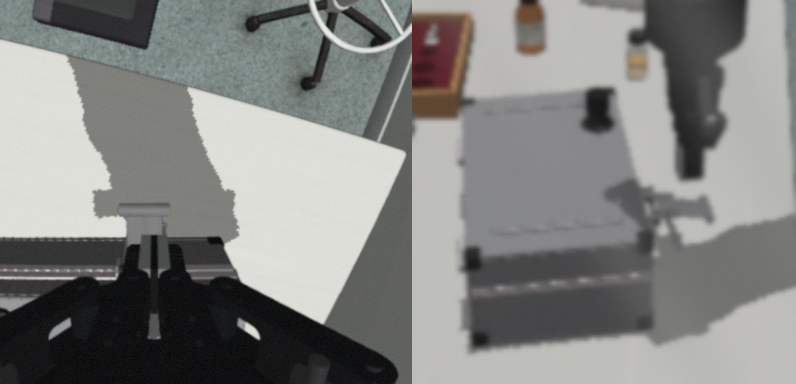

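The lever is out in front at about horizontal and may still be swinging. I'll lift, go over the knob and look again.

Call:
play_rows --motion '[{"linear": [0,0,-4],"dr": [0,0,0],"jaw": 0.7},{"linear": [0,0,-3],"dr": [0,0,0],"jaw": 0.7},{"linear": [-2,-3.2,0],"dr": [0,0,0],"jaw": 0.7},{"linear": [-2,-3.2,0],"dr": [0,0,0],"jaw": 0.7},{"linear": [-2,-3.1,0],"dr": [0,0,0],"jaw": 0.7},{"linear": [0,0,0],"dr": [0,0,0],"jaw": 0.7},{"linear": [0,0,0],"dr": [0,0,0],"jaw": 0.7}]'

```text
time_s: 6.12
eef_pos: [0.489, 0.1814, 0.2427]
tcp_rot: [-0.378, 3.118, -0.001]
ft_force: [0.0, 0.2, -0.2]
width: 0.0595
finger_force: 0.0
```

Run:
```python
from h import *
np.set_printoptions(precision=4,suppress=True)
s=state();print(s['time_s'],s['eef_pos'],s['width'])
im,d=eyes.get_image('wrist')
for n in('lever_tip','lid_knob'):
  for r in eyes.mark_of(n,'wrist')[:1]:
    u=r['position'];print(n,r['score'],u,at_depth('wrist',u,d[int(u[1]),int(u[0])]),at_z('wrist',u,.114))
P=cloud('wrist',d);q=P[(np.hypot(P[:,0]-.488,P[:,1]-.184)<.025)&(P[:,2]>.104)&(P[:,2]<.135)];print(len(q),q.min(0),q.max(0))
im,d=eyes.get_image('side')
for r in eyes.mark_of('lever_tip','side')[:1]:
    u=r['position'];print(r['score'],u,at_depth('side',u,d[int(u[1]),int(u[0])]))
```

```text
6.1167 [0.489  0.1814 0.2427] 0.059494202033519863
lever_tip 0.92 [359.7, 117.0] [0.3993 0.258  0.0486] [0.4033 0.2351 0.114 ]
lid_knob 0.76 [252.0, 220.0] [0.4875 0.1835 0.1228] [0.4909 0.1843 0.114 ]
891 [0.4766 0.1716 0.1045] [0.498  0.1931 0.1252]
0.63 [288.5, 270.3] [0.4042 0.2669 0.0472]
```

The latch is fully open, with its tip at z 0.047. Descending onto the knob.

Call:
play_rows --motion '[{"linear": [0,0.1,2.5],"dr": [0,0,0],"jaw": 0.7},{"linear": [0,0,2.5],"dr": [0,0,0],"jaw": 0.7},{"linear": [0,0,2.5],"dr": [0,0,0],"jaw": 0.7},{"linear": [0,0,0],"dr": [0,0,0],"jaw": 0.7},{"linear": [0,0,0],"dr": [0,0,0],"jaw": 0.1},{"linear": [0,0,0],"dr": [0,0,0],"jaw": 0.1},{"linear": [0,0,0],"dr": [0,0,0],"jaw": 0.1},{"linear": [0,0,0],"dr": [0,0,0],"jaw": 0.1},{"linear": [0,0,0],"dr": [0,0,0],"jaw": 0.1}]' --grip_force 40

```text
time_s: 7.12
eef_pos: [0.4889, 0.1797, 0.1699]
tcp_rot: [-0.38, 3.116, -0.009]
ft_force: [2.5, -11.8, 4.6]
width: 0.0205
finger_force: 38.9
```

Run:
```python
import numpy as np
r=np.array([-.118,.054]);L=.056;N=24
th=np.linspace(0,1.44,N+1);ta=np.linspace(0,.48,N+1)
def rot(a,v):return np.array([v[0]*np.cos(a)+v[1]*np.sin(a),-v[0]*np.sin(a)+v[1]*np.cos(a)])
tc=[rot(a,r)+L*np.array([np.sin(t),np.cos(t)]) for a,t in zip(th,ta)]
for i in range(N):
    d=tc[i+1]-tc[i];t=ta[i]
    d=rot(-t,d); print(i,np.round([-d[0]*100,-d[1]*100],2),np.round(tc[i+1],3))
```

```text
0 [-0.46 -0.7 ] [-0.113  0.117]
1 [-0.48 -0.68] [-0.108  0.124]
2 [-0.51 -0.67] [-0.103  0.13 ]
3 [-0.54 -0.65] [-0.097  0.136]
4 [-0.56 -0.63] [-0.091  0.142]
5 [-0.59 -0.61] [-0.085  0.148]
6 [-0.61 -0.59] [-0.078  0.153]
7 [-0.64 -0.57] [-0.071  0.158]
8 [-0.66 -0.55] [-0.063  0.162]
9 [-0.68 -0.53] [-0.056  0.166]
10 [-0.7  -0.51] [-0.048  0.17 ]
11 [-0.72 -0.48] [-0.04   0.173]
12 [-0.74 -0.46] [-0.032  0.175]
13 [-0.76 -0.43] [-0.023  0.178]
14 [-0.78 -0.41] [-0.015  0.179]
15 [-0.79 -0.38] [-0.006  0.181]
16 [-0.81 -0.35] [0.003 0.182]
17 [-0.82 -0.32] [0.012 0.182]
18 [-0.83 -0.3 ] [0.021 0.182]
19 [-0.84 -0.27] [0.029 0.181]
20 [-0.85 -0.24] [0.038 0.18 ]
21 [-0.86 -0.21] [0.047 0.178]
22 [-0.87 -0.18] [0.056 0.176]
23 [-0.88 -0.15] [0.064 0.174]
```

Call:
play_rows --motion '[{"linear": [-0.46,0,-0.7],"dr": [0,0.02,0],"jaw": 0.1},{"linear": [-0.48,0,-0.68],"dr": [0,0.02,0],"jaw": 0.1},{"linear": [-0.51,0,-0.67],"dr": [0,0.02,0],"jaw": 0.1},{"linear": [-0.54,0,-0.65],"dr": [0,0.02,0],"jaw": 0.1},{"linear": [-0.56,0,-0.63],"dr": [0,0.02,0],"jaw": 0.1},{"linear": [-0.59,0,-0.61],"dr": [0,0.02,0],"jaw": 0.1}]'

```text
time_s: 7.62
eef_pos: [0.5193, 0.1875, 0.206]
tcp_rot: [0.367, -2.996, 0.033]
ft_force: [1.3, -10.1, -9.0]
width: 0.02
finger_force: 39.8
```

Call:
play_rows --motion '[{"linear": [-0.61,0,-0.59],"dr": [0,0.02,0],"jaw": 0.1},{"linear": [-0.64,0,-0.57],"dr": [0,0.02,0],"jaw": 0.1},{"linear": [-0.66,0,-0.55],"dr": [0,0.02,0],"jaw": 0.1},{"linear": [-0.68,0,-0.53],"dr": [0,0.02,0],"jaw": 0.1},{"linear": [-0.7,0,-0.51],"dr": [0,0.02,0],"jaw": 0.1},{"linear": [-0.72,0,-0.48],"dr": [0,0.02,0],"jaw": 0.1},{"linear": [-0.74,0,-0.46],"dr": [0,0.02,0],"jaw": 0.1},{"linear": [-0.76,0,-0.43],"dr": [0,0.02,0],"jaw": 0.1},{"linear": [-0.78,0,-0.41],"dr": [0,0.02,0],"jaw": 0.1}]'

```text
time_s: 8.37
eef_pos: [0.5859, 0.2047, 0.2388]
tcp_rot: [0.346, -2.814, 0.065]
ft_force: [-4.6, -10.0, 1.0]
width: 0.0204
finger_force: 40.1
```

Call:
play_rows --motion '[{"linear": [-0.79,0,-0.38],"dr": [0,0.02,0],"jaw": 0.1},{"linear": [-0.81,0,-0.35],"dr": [0,0.02,0],"jaw": 0.1},{"linear": [-0.82,0,-0.32],"dr": [0,0.02,0],"jaw": 0.1},{"linear": [-0.83,0,-0.3],"dr": [0,0.02,0],"jaw": 0.1},{"linear": [-0.84,0,-0.27],"dr": [0,0.02,0],"jaw": 0.1},{"linear": [-0.85,0,-0.24],"dr": [0,0.02,0],"jaw": 0.1},{"linear": [-0.86,0,-0.21],"dr": [0,0.02,0],"jaw": 0.1},{"linear": [-0.87,0,-0.18],"dr": [0,0.02,0],"jaw": 0.1},{"linear": [-0.88,0,-0.15],"dr": [0,0.02,0],"jaw": 0.1},{"linear": [0,0,0],"dr": [0,0,0],"jaw": 0.1}]'

```text
time_s: 9.2
eef_pos: [0.6656, 0.2253, 0.2343]
tcp_rot: [0.324, -2.645, 0.089]
ft_force: [1.0, -7.4, 6.5]
width: 0.0202
finger_force: 41.1
```

Run:
```python
from h import *
np.set_printoptions(precision=4,suppress=True)
s=state();print(s['time_s'],s['eef_pos'],R.from_rotvec(s['tcp_rot']).as_matrix(),s['ft_force'],s['width'])
im,_=eyes.get_image('scene');i2,_=eyes.get_image('side')
cv2.imwrite('pics/b.png',np.hstack([cv2.resize(im[70:230,110:270],(400,400)),cv2.resize(i2[150:330,140:320],(400,400))]))
```

```text
9.2 [0.6656 0.2253 0.2343] [[-0.8614 -0.2429 -0.4462]
 [-0.2122  0.97   -0.1185]
 [ 0.4616 -0.0073 -0.8871]] [ 0.996  -7.382   6.5052] 0.02016686502448309
```

View pics/b.png

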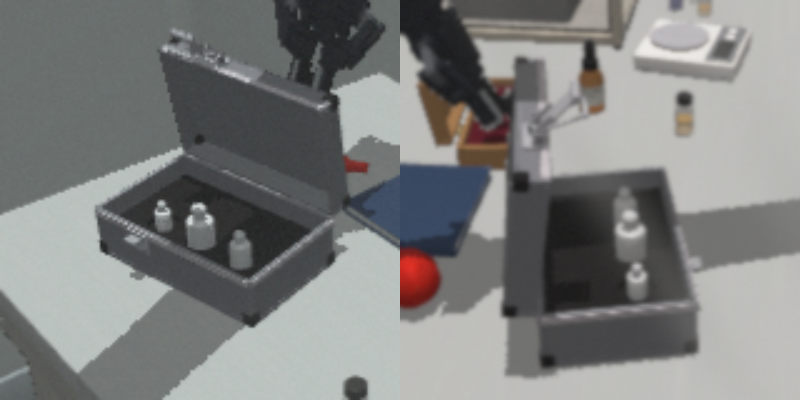

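The lid stands about 80° open. The largest weight is in the middle nest (crop 200,228). I'll release, go over the lid and look down.

Call:
play_rows --motion '[{"linear": [0,0,0],"dr": [0,0,0],"jaw": 0.55},{"linear": [0,0,0],"dr": [0,0,0],"jaw": 0.55},{"linear": [0,0,0],"dr": [0,0,0],"jaw": 0.55},{"linear": [0,0,-2],"dr": [0,0,0],"jaw": 0.55},{"linear": [0,0,-4],"dr": [0,0,0],"jaw": 0.55},{"linear": [0,0,0],"dr": [0,-0.12,0],"jaw": 0.55},{"linear": [0,0,0],"dr": [0,-0.12,0],"jaw": 0.55},{"linear": [0,0,0],"dr": [0,-0.12,0],"jaw": 0.55},{"linear": [0,0,0],"dr": [0,-0.12,0],"jaw": 0.55},{"linear": [0,0,-3.8],"dr": [0,0,0],"jaw": 0.55},{"linear": [0,0,-3.8],"dr": [0,0,0],"jaw": 0.55},{"linear": [0,0,0],"dr": [0,0,0],"jaw": 0.55}]'

```text
time_s: 10.3
eef_pos: [0.6919, 0.2377, 0.3701]
tcp_rot: [-0.387, 3.106, 0.006]
ft_force: [1.8, 0.6, 2.0]
width: 0.0468
finger_force: 0.0
```

Call:
play_rows --motion '[{"linear": [3.65,0.93,0],"dr": [0,0,0],"jaw": 0.55},{"linear": [3.65,0.93,0],"dr": [0,0,0],"jaw": 0.55},{"linear": [3.65,0.93,0],"dr": [0,0,0],"jaw": 0.55},{"linear": [3.65,0.93,0],"dr": [0,0,0],"jaw": 0.55},{"linear": [3.65,0.93,0],"dr": [0,0,0],"jaw": 0.55},{"linear": [0,0,0],"dr": [0,0,0],"jaw": 0.52},{"linear": [0,0,0],"dr": [0,0,0],"jaw": 0.52}]'

```text
time_s: 10.88
eef_pos: [0.5002, 0.2376, 0.3622]
tcp_rot: [0.392, -3.117, -0.001]
ft_force: [1.1, -0.8, 1.0]
width: 0.0444
finger_force: 0.0
```

Run:
```python
from h import *
np.set_printoptions(precision=4,suppress=True)
s=state();print(s['time_s'],s['eef_pos'],R.from_rotvec(s['tcp_rot']).as_matrix()[:,0])
im,d=eyes.get_image('wrist');cv2.imwrite('pics/w3.png',im)
for n in('weight_200g','weight_100g','weight_50g'):
  for r in eyes.mark_of(n,'wrist')[:2]:
    u=r['position'];print(n,r['score'],u,at_z('wrist',u,.028))
P=cloud('wrist',d)
C=np.array([.524,.2435]);a=np.radians(14);M=np.array([[np.cos(a),-np.sin(a)],[np.sin(a),np.cos(a)]])
for y in(-.056,0,.056):
    p=C+M@[-.022,y]; q=P[(np.hypot(*(P[:,:2]-p).T)<.025)&(P[:,2]>.04)&(P[:,2]<.1)]
    print(y,p,len(q),q.min(0),q.max(0),np.median(q[q[:,2]>q[:,2].max()-.008],axis=0))
```

```text
10.8833 [0.5002 0.2376 0.3622] [-0.9688 -0.2479  0.0003]
weight_200g 0.71 [251.3, 164.9] [0.5077 0.2348 0.028 ]
weight_100g 0.53 [213.6, 165.5] [0.5215 0.1837 0.028 ]
weight_50g 0.7 [248.1, 163.3] [0.5066 0.2293 0.028 ]
weight_50g 0.64 [289.2, 164.4] [0.4942 0.2851 0.028 ]
-0.056 [0.5162 0.1838] 285 [0.5086 0.167  0.0404] [0.5321 0.1902 0.0704] [0.5197 0.1786 0.0687]
0 [0.5027 0.2382] 469 [0.4917 0.218  0.0401] [0.5215 0.2476 0.0813] [0.506  0.2324 0.0789]
0.056 [0.4891 0.2925] 167 [0.4836 0.2779 0.0408] [0.5017 0.2958 0.0639] [0.4928 0.2867 0.0608]
```

View pics/w3.png

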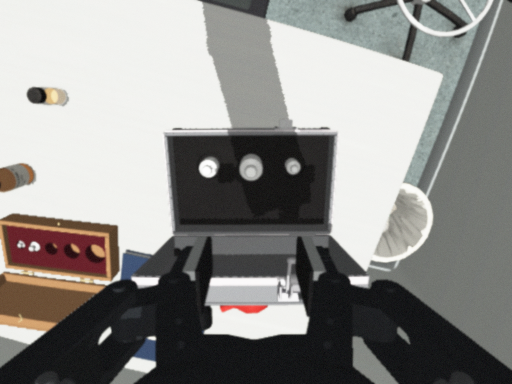

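The view shows the 200 g weight in the middle nest (251,167), the 100 g at (208,168) and the 50 g at (292,166). The opened lever pokes up from the lid at (290,280), so I'll check its clearance to the wrist.

Run:
```python
from h import *
np.set_printoptions(precision=3,suppress=True)
a=np.radians(14);C=np.array([.529,.238]);M=np.array([[np.cos(a),-np.sin(a)],[np.sin(a),np.cos(a)]])
for c in('wrist','side','scene'):
    im,d=eyes.get_image(c);P=cloud(c,d);Q=np.c_[(P[:,:2]-C)@M,P[:,2]]
    q=Q[(np.abs(Q[:,1]-.045)<.02)&(Q[:,2]>.19)&(Q[:,2]<.27)&(Q[:,0]>0)&(Q[:,0]<.12)]
    print(c,len(q),*( [q.min(0),q.max(0)] if len(q) else []))
    q=Q[(np.abs(Q[:,1])<.1)&(Q[:,2]>.17)&(Q[:,2]<.20)&(Q[:,0]>0)&(Q[:,0]<.12)]
    print(' lid',len(q),np.percentile(q[:,0],[5,50,95]) if len(q) else '')
    for r in eyes.mark_of('lever_tip',c)[:1]:
        u=r['position'];p=at_depth(c,u,d[int(u[1]),int(u[0])]);print(r['score'],u,(p[:2]-C)@M,p[2])
```

```text
wrist 791 [0.01  0.025 0.194] [0.073 0.049 0.247]
 lid 1066 [0.044 0.051 0.104]
side 363 [0.01  0.025 0.197] [0.075 0.065 0.246]
 lid 509 [0.049 0.064 0.106]
0.75 [266.3, 163.6] [-0.151 -0.516] 0.028193116247638428
scene 203 [0.008 0.025 0.191] [0.071 0.064 0.248]
 lid 195 [0.044 0.073 0.106]
0.43 [184.9, 83.6] [0.597 0.634] -0.13737014718295726
```

The lever reaches case x = 10 mm at z 0.247, too close to the wrist for the pick. I'll first push the lid nearer its stop with closed fingers against its front rim.

Call:
play_rows --motion '[{"linear": [-2.1,-2.8,0],"dr": [0,0,0],"jaw": 0},{"linear": [-2.1,-2.8,0],"dr": [0,0,0],"jaw": 0},{"linear": [0,0,3.8],"dr": [0,0,0],"jaw": 0},{"linear": [0,0,3.8],"dr": [0,0,0],"jaw": 0},{"linear": [0,0,3.8],"dr": [0,0,0],"jaw": 0},{"linear": [-1,0,0],"dr": [0,0,0],"jaw": 0},{"linear": [-1,0,0],"dr": [0,0,0],"jaw": 0},{"linear": [-1,0,0],"dr": [0,0,0],"jaw": 0},{"linear": [0,0,0],"dr": [0,0,0],"jaw": 0}]'

```text
time_s: 12.13
eef_pos: [0.5865, 0.1998, 0.2458]
tcp_rot: [0.386, -3.116, 0.001]
ft_force: [-0.4, 0.6, 0.4]
width: -0.0001
finger_force: 0.0
```

Call:
play_rows --motion '[{"linear": [-0.5,0,0],"dr": [0,0,0],"jaw": 0},{"linear": [-0.5,0,0],"dr": [0,0,0],"jaw": 0},{"linear": [0,0,0],"dr": [0,0,0],"jaw": 0}]'

```text
time_s: 12.38
eef_pos: [0.5955, 0.2022, 0.2466]
tcp_rot: [0.387, -3.116, 0.0]
ft_force: [-1.2, -1.1, -0.8]
width: -0.0002
finger_force: 0.6
```

Call:
play_rows --motion '[{"linear": [-0.4,0,0],"dr": [0,0,0],"jaw": 0},{"linear": [-0.4,0,0],"dr": [0,0,0],"jaw": 0}]'

```text
time_s: 12.55
eef_pos: [0.6026, 0.2041, 0.2467]
tcp_rot: [0.387, -3.115, 0.001]
ft_force: [-1.9, -1.0, -2.3]
width: -0.0
finger_force: 1.4
```

Run:
```python
from h import *
np.set_printoptions(precision=3,suppress=True)
s=state();print(s['eef_pos'],s['ft_force'])
a=np.radians(14);C=np.array([.529,.238]);M=np.array([[np.cos(a),-np.sin(a)],[np.sin(a),np.cos(a)]])
for c in('side','scene'):
    im,d=eyes.get_image(c);P=cloud(c,d);Q=np.c_[(P[:,:2]-C)@M,P[:,2]]
    q=Q[(np.abs(Q[:,1]-.045)<.02)&(Q[:,2]>.21)&(Q[:,2]<.27)&(Q[:,0]>-.02)&(Q[:,0]<.12)]
    print(c,len(q),*( [q.min(0),q.max(0)] if len(q) else []))
    q=Q[(Q[:,1]>.0)&(Q[:,1]<.1)&(Q[:,2]>.19)&(Q[:,2]<.205)&(Q[:,0]>0)&(Q[:,0]<.15)]
    print(' lid',len(q),np.percentile(q[:,0],[5,50,95]) if len(q) else '')
```

```text
[0.603 0.204 0.247] [-1.883 -1.017 -2.26 ]
side 220 [0.048 0.031 0.21 ] [0.09  0.065 0.251]
 lid 313 [0.075 0.093 0.103]
scene 130 [0.042 0.027 0.211] [0.087 0.065 0.254]
 lid 141 [0.072 0.076 0.093]
```

Call:
play_rows --motion '[{"linear": [3,0,0],"dr": [0,0,0],"jaw": 0},{"linear": [3,1.7,0],"dr": [0,0,0],"jaw": 0.52},{"linear": [2.65,1.7,0],"dr": [0,0,0],"jaw": 0.52},{"linear": [0,1.8,2],"dr": [0,0,0],"jaw": 0.52},{"linear": [0,0,0],"dr": [0,0,0],"jaw": 0.52},{"linear": [0,0,0],"dr": [0,0,0],"jaw": 0.52}]'

```text
time_s: 13.15
eef_pos: [0.5069, 0.2347, 0.2272]
tcp_rot: [-0.391, 3.117, 0.001]
ft_force: [-0.3, -1.3, -0.3]
width: 0.0443
finger_force: 0.0
```

Run:
```python
from h import *
np.set_printoptions(precision=4,suppress=True)
s=state();print(s['time_s'],s['eef_pos'],s['width'],R.from_rotvec(s['tcp_rot']).as_matrix()[:,0])
im,d=eyes.get_image('wrist')
for r in eyes.mark_of('weight_200g','wrist')[:1]:
    u=r['position'];print(r['score'],u,at_z('wrist',u,.028))
P=cloud('wrist',d)
for p in((.5198,.1786),(.5065,.233),(.4928,.2867)):
    q=P[(np.hypot(*(P[:,:2]-p).T)<.022)&(P[:,2]>.042)&(P[:,2]<.1)]
    print(len(q),q.min(0),q.max(0),np.median(q[q[:,2]>q[:,2].max()-.008],axis=0))
```

```text
13.15 [0.5069 0.2347 0.2272] 0.04430114259356418 [-0.969  -0.247  -0.0006]
0.92 [255.9, 182.0] [0.5023 0.2333 0.028 ]
644 [0.5064 0.1671 0.0421] [0.5297 0.1894 0.0719] [0.5172 0.1787 0.0702]
1100 [0.4894 0.2171 0.0421] [0.5193 0.2469 0.0833] [0.5034 0.2317 0.0803]
391 [0.4814 0.2771 0.0424] [0.4999 0.2952 0.0642] [0.4901 0.2855 0.0623]
```

Call:
play_rows --motion '[{"linear": [0.3,-0.1,3],"dr": [0,0,0],"jaw": 0.52},{"linear": [0,0,3],"dr": [0,0,0],"jaw": 0.52},{"linear": [0,0,3],"dr": [0,0,0],"jaw": 0.52},{"linear": [0,0,2.2],"dr": [0,0,0],"jaw": 0.52},{"linear": [0,0,0],"dr": [0,0,0],"jaw": 0.52},{"linear": [0,0,0],"dr": [0,0,0],"jaw": 0.3},{"linear": [0,0,0],"dr": [0,0,0],"jaw": 0.2},{"linear": [0,0,0],"dr": [0,0,0],"jaw": 0.2},{"linear": [0,0,0],"dr": [0,0,0],"jaw": 0.2}]' --grip_force 40

```text
time_s: 14.0
eef_pos: [0.5047, 0.2319, 0.1165]
tcp_rot: [-0.386, 3.116, 0.001]
ft_force: [0.3, -0.4, -1.8]
width: 0.029
finger_force: 39.4
```

Call:
play_rows --motion '[{"linear": [0,0,-1.5],"dr": [0,0,0],"jaw": 0.2},{"linear": [0,0,-3],"dr": [0,0,0],"jaw": 0.2},{"linear": [0,0,-3.5],"dr": [0,0,0],"jaw": 0.2},{"linear": [0,0,-3.5],"dr": [0,0,0],"jaw": 0.2},{"linear": [0,0,-2],"dr": [0,0,0],"jaw": 0.2},{"linear": [0.5,-1.9,0],"dr": [0,0,0],"jaw": 0.2},{"linear": [0.8,-3.5,0],"dr": [0,0,0],"jaw": 0.2},{"linear": [0.8,-3.5,0],"dr": [0,0,0],"jaw": 0.2},{"linear": [0.8,-3.5,0],"dr": [0,0,0],"jaw": 0.2},{"linear": [0.8,-3.5,0],"dr": [0,0,0],"jaw": 0.2},{"linear": [0.8,-3.5,0],"dr": [0,0,0],"jaw": 0.2}]'

```text
time_s: 14.92
eef_pos: [0.5076, 0.0308, 0.2512]
tcp_rot: [-0.387, 3.117, -0.001]
ft_force: [1.2, -0.2, -1.0]
width: 0.0292
finger_force: 39.7
```

Call:
play_rows --motion '[{"linear": [0.8,-3.5,0],"dr": [0,0,0],"jaw": 0.2},{"linear": [0.8,-3.5,0],"dr": [0,0,0],"jaw": 0.2},{"linear": [0.8,-3.5,0],"dr": [0,0,0],"jaw": 0.2},{"linear": [0.8,-3.5,0],"dr": [0,0,0],"jaw": 0.2},{"linear": [0.8,-3.5,0],"dr": [0,0,0],"jaw": 0.2},{"linear": [0.8,-3.5,0],"dr": [0,0,0],"jaw": 0.2},{"linear": [0.8,-2.5,0],"dr": [0,0,0],"jaw": 0.2},{"linear": [0,0,0],"dr": [0,0,0],"jaw": 0.2},{"linear": [0,0,0],"dr": [0,0,0],"jaw": 0.2}]'

```text
time_s: 15.67
eef_pos: [0.5102, -0.2114, 0.2509]
tcp_rot: [0.38, -3.118, 0.003]
ft_force: [0.4, 0.8, -2.4]
width: 0.0292
finger_force: 39.9
```

Run:
```python
from h import *
np.set_printoptions(precision=4,suppress=True)
s=state();print(s['time_s'],s['eef_pos'],s['width'],s['ft_force'],R.from_rotvec(s['tcp_rot']).as_matrix())
im,d=eyes.get_image('wrist');cv2.imwrite('pics/w4.png',im)
for r in eyes.mark_of('pan','wrist')[:2]:
    u=r['position'];print(r['score'],u,at_z('wrist',u,.034))
for r in eyes.mark_of('weight_200g','wrist')[:1]:
    u=r['position'];print('wt',r['score'],u)
P=cloud('wrist',d)
q=P[(np.hypot(P[:,0]-.513,P[:,1]+.272)<.07)&(P[:,2]>.0315)&(P[:,2]<.04)];print(len(q),q.min(0),q.max(0))
print(proj('wrist',np.array([.513,-.272,.034])))
i2,_=eyes.get_image('scene');i3,_=eyes.get_image('side')
cv2.imwrite('pics/c.png',np.hstack([im[:,56:456],cv2.resize(i2[130:322,220:420],(400,384))]))
```

```text
15.6667 [ 0.5102 -0.2114  0.2509] 0.02919383556377687 [ 0.4478  0.8338 -2.3624] [[-0.9707 -0.2401 -0.0003]
 [-0.2401  0.9707 -0.0016]
 [ 0.0007 -0.0015 -1.    ]]
0.79 [193.4, 165.8] [ 0.5077 -0.2707  0.034 ]
wt 0.81 [252.7, 236.9]
6209 [ 0.452  -0.3186  0.0316] [ 0.5534 -0.2292  0.0367]
[190.5434 170.2172]
```

View pics/c.png

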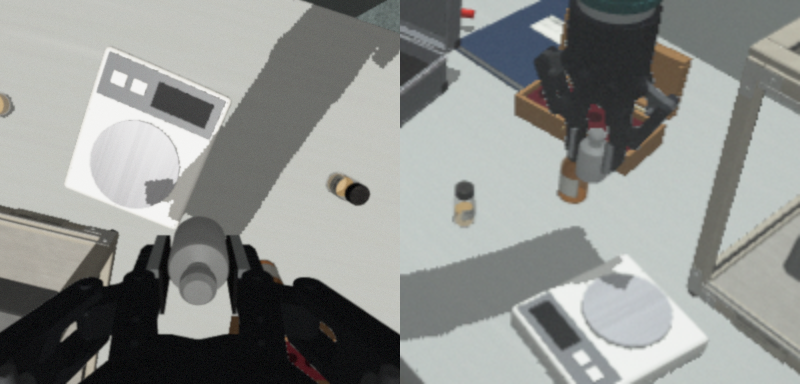

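Call:
play_rows --motion '[{"linear": [0.5,-2,0],"dr": [0,0,0],"jaw": 0.2},{"linear": [0.5,-2,0],"dr": [0,0,0],"jaw": 0.2},{"linear": [0.6,-2,0],"dr": [0,0,0],"jaw": 0.2},{"linear": [0,0,0],"dr": [0,0,0],"jaw": 0.2},{"linear": [0,0,0],"dr": [0,0,0],"jaw": 0.2}]'

```text
time_s: 16.33
eef_pos: [0.5099, -0.2714, 0.2501]
tcp_rot: [0.385, -3.116, 0.001]
ft_force: [-0.2, 0.4, -2.5]
width: 0.0295
finger_force: 40.0
```

Run:
```python
from h import *
np.set_printoptions(precision=4,suppress=True)
s=state();print(s['time_s'],s['eef_pos'])
im,d=eyes.get_image('wrist')
for r in eyes.mark_of('pan','wrist')[:1]:
    u=r['position'];print(r['score'],u,at_z('wrist',u,.034))
P=cloud('wrist',d);q=P[(np.hypot(P[:,0]-.509,P[:,1]+.273)<.07)&(P[:,2]>.0315)&(P[:,2]<.04)];print(len(q),q.min(0),q.max(0))
for c in('scene','side'):
    im,d=eyes.get_image(c);P=cloud(c,d)
    q=P[(P[:,2]>.06)&(P[:,2]<.45)&(P[:,0]>.57)&(np.abs(P[:,1]+.27)<.15)]
    r=np.hypot(q[:,0]-.509,q[:,1]+.273);i=r.argsort()[:3];print(c,r[i],q[i])
```

```text
16.3333 [ 0.5099 -0.2714  0.2501]
0.8 [248.9, 184.5] [ 0.5119 -0.274   0.034 ]
6007 [ 0.4405 -0.3208  0.0316] [ 0.5524 -0.2312  0.0365]
scene [0.0856 0.0857 0.0858] [[ 0.5933 -0.2878  0.2639]
 [ 0.593  -0.29    0.2806]
 [ 0.5933 -0.2888  0.284 ]]
side [0.087  0.0872 0.0875] [[ 0.5955 -0.2822  0.0914]
 [ 0.5958 -0.2814  0.0777]
 [ 0.5945 -0.2916  0.0663]]
```

Call:
play_rows --motion '[{"linear": [-0.1,-0.2,3],"dr": [0,0,0],"jaw": 0.2},{"linear": [0,0,3],"dr": [0,0,0],"jaw": 0.2},{"linear": [0,0,3],"dr": [0,0,0],"jaw": 0.2},{"linear": [0,0,2],"dr": [0,0,0],"jaw": 0.2},{"linear": [0,0,1],"dr": [0,0,0],"jaw": 0.2},{"linear": [0,0,0.4],"dr": [0,0,0],"jaw": 0.2},{"linear": [0,0,0],"dr": [0,0,0],"jaw": 0.2},{"linear": [0,0,0],"dr": [0,0,0],"jaw": 0.2}]'

```text
time_s: 17.2
eef_pos: [0.5122, -0.2727, 0.1271]
tcp_rot: [-0.388, 3.117, -0.002]
ft_force: [0.0, 0.1, -0.7]
width: 0.0291
finger_force: 40.0
```

Call:
play_rows --motion '[{"linear": [0,0,0.2],"dr": [0,0,0],"jaw": 0.2},{"linear": [0,0,0.15],"dr": [0,0,0],"jaw": 0.2},{"linear": [0,0,0],"dr": [0,0,0],"jaw": 0.2},{"linear": [0,0,0],"dr": [0,0,0],"jaw": 0.2}]'

```text
time_s: 17.53
eef_pos: [0.5115, -0.2729, 0.1231]
tcp_rot: [0.387, -3.117, 0.001]
ft_force: [-0.4, 0.3, -2.5]
width: 0.0291
finger_force: 40.0
```

Call:
play_rows --motion '[{"linear": [0,0,0.1],"dr": [0,0,0],"jaw": 0.2},{"linear": [0,0,0.1],"dr": [0,0,0],"jaw": 0.2},{"linear": [0,0,0],"dr": [0,0,0],"jaw": 0.2},{"linear": [0,0,0],"dr": [0,0,0],"jaw": 0.2}]'

```text
time_s: 17.87
eef_pos: [0.5115, -0.2728, 0.1211]
tcp_rot: [0.387, -3.117, 0.001]
ft_force: [-0.5, 1.1, 5.1]
width: 0.029
finger_force: 40.2
```

Contact: the wrist force rose by about 7 N. Releasing and backing off.

Call:
play_rows --motion '[{"linear": [0,0,0],"dr": [0,0,0],"jaw": 0.38},{"linear": [0,0,0],"dr": [0,0,0],"jaw": 0.45},{"linear": [0,0,0],"dr": [0,0,0],"jaw": 0.55},{"linear": [0,0,0],"dr": [0,0,0],"jaw": 0.6},{"linear": [0,0,0],"dr": [0,0,0],"jaw": 0.6},{"linear": [0,0,-1],"dr": [0,0,0],"jaw": 0.6},{"linear": [0,0,-3],"dr": [0,0,0],"jaw": 0.6},{"linear": [0,0,-4],"dr": [0,0,0],"jaw": 0.6},{"linear": [0,0,-4],"dr": [0,0,0],"jaw": 0.6},{"linear": [0,0,0],"dr": [0,0,0],"jaw": 0.6},{"linear": [0,0,0],"dr": [0,0,0],"jaw": 0.6}]'

```text
time_s: 18.78
eef_pos: [0.5128, -0.2734, 0.2441]
tcp_rot: [-0.386, 3.113, -0.006]
ft_force: [-0.2, -0.4, -0.1]
width: 0.0514
finger_force: 0.0
```

Run:
```python
from h import *
np.set_printoptions(precision=4,suppress=True)
s=state();print(s['time_s'],s['eef_pos'],s['ft_force'])
im,d=eyes.get_image('wrist')
for n,z in(('pan',.034),('weight_200g',.034)):
  for r in eyes.mark_of(n,'wrist')[:1]:
    u=r['position'];print(n,r['score'],u,at_z('wrist',u,z))
P=cloud('wrist',d);q=P[(np.hypot(P[:,0]-.511,P[:,1]+.273)<.03)&(P[:,2]>.045)&(P[:,2]<.1)];print(len(q),q.min(0),q.max(0))
i2,_=eyes.get_image('scene')
cv2.imwrite('pics/e.png',np.hstack([im[:,56:456],cv2.resize(i2[70:330,130:400],(400,384))]))
```

```text
18.7833 [ 0.5128 -0.2734  0.2441] [-0.2272 -0.4401 -0.1226]
pan 0.71 [253.6, 182.2] [ 0.5069 -0.274   0.034 ]
weight_200g 0.65 [254.9, 184.6] [ 0.5081 -0.2719  0.034 ]
1001 [ 0.4925 -0.2862  0.0452] [ 0.5226 -0.2566  0.0849]
```

View pics/e.png

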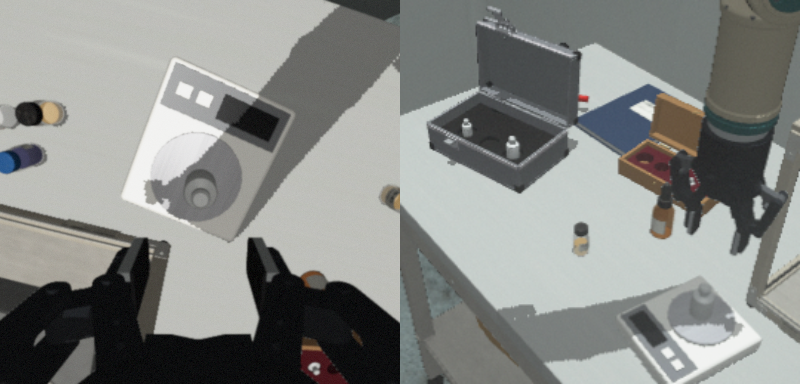

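The picture shows the weight upright and centred on the pan (wrist crop 200,190). The lid and lever are open, the two small weights are in their nests, and the vial and bottle are untouched. Handing in.

```bash
python3 -c "
from plant import robot
print(robot.hand_in())"
```

```text
the job is handed in; nothing more can be done
None
```

I handed the job in after about 19 s, with the latch and lid open, the 200 g weight upright within about 3 mm of the pan's centre, and the small weights, vial and bottle left in place; the hand-in gave no verdict.

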